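# Charge the cold bath and fit its probe

## Task

Get the microscope's cold bath ready: with the scoop, take at least three of the steel balls out of the white tray and tip them into the round steel cup, without touching the balls with the gripper or spilling any (the others stay in the tray). Then set the scoop down flat in the middle of its plate again, and only after that take the thermometer probe out of its stand and push it all the way down into the narrow glass vial on the side of the cup, leaving it there upright. Do not disturb the other things on the bench.

Things in the scene. Friction and masses are not known exactly. Their poses are not given: they have to be found in the camera images.
- scoop: square steel pan open in front and on top, outside 84 x 72 wide, floor 2 thick, bevelled sharp at the front, side and rear walls 30 high, 67 clear inside. Origin: centre of the pan's underside; x to the open front edge (x=42), z up when level. Black handle, 16 wide (y) x 22 x 84 long, starts at (-41,0,26) on the rear wall and leans BACK 30 degrees from vertical, along (-0.5,0,0.866). 0.16 kg
- scoop_grip (a point): point on the scoop's handle axis 50 up from its foot, at (-66, 0, 69) of the scoop; the free handle ends 34 further up
- plate: flat aluminium plate, 170 (x) x 120 (y) x 4 thick, fixed to the bench, where the scoop lives. Origin: centre of its underside; its top is at z = 4
- tray: white tray fixed to the bench, holding six balls. Flat floor 180 (x) x 120 (y) inside, its top 8 above the bench; both ends (x=-90 and +90) are walls flared outward, rising at 50 degrees to 31 above the bench; the long sides are upright walls 4 thick, 31 high. Origin: centre of its underside. The balls start in the half x>0; the half x<0 is empty
- ball0: a bare steel cooling ball, diameter 20, 33 g; origin: its centre. All six are alike
- ball1: a bare steel cooling ball, diameter 20, 33 g; origin: its centre. All six are alike
- ball2: a bare steel cooling ball, diameter 20, 33 g; origin: its centre. All six are alike
- ball3: a bare steel cooling ball, diameter 20, 33 g; origin: its centre. All six are alike
- ball4: a bare steel cooling ball, diameter 20, 33 g; origin: its centre. All six are alike
- ball5: a bare steel cooling ball, diameter 20, 33 g; origin: its centre. All six are alike
- bath: cold bath: round open steel cup fixed to the bench, outside diameter 120, inside 110, rim 75 above the bench, inner floor 10 above it. Origin: centre of its underside. A narrow glass vial is clipped upright to its outside, at x = +78
- bath_middle (a point): point on the cup's axis, 35 above the bench, inside the cup
- vial_mouth (a point): centre of the mouth of the narrow glass vial (outside diameter 19, hole 13) on the side of the cup; 85 above the bench
- vial_floor (a point): centre of the bottom of the vial's hole, 65 below its mouth
- stand: plain grey block 55 x 55 x 60 high, fixed to the bench, with one hole of diameter 10, 50 deep, from the top; the probe stands in it. Origin: centre of its underside
- probe: thermometer probe: steel rod of diameter 8 with a round tip and a black round head (diameter 16, from 95 to 130 above the tip); 130 long in all, 40 g. Origin: its tip; z along the rod to the head. It starts upright in the stand
- probe_tip (a point): tip of the probe (its origin)
- mouse: bystander: black computer mouse, 105 x 62 x 31 high; origin: centre of its underside
- slidebox: bystander: small box of slides, 90 x 42 x 32 high; origin: centre of its underside
- driver: bystander: screwdriver lying on the bench, 150 long
- objective: bystander: brass microscope objective standing on the bench, diameter 34, 47 high; origin: centre of its underside
- jar: bystander: closed glass jar, diameter 52, 75 high; origin: centre of its underside
- beaker: bystander: small open glass, diameter 60, 75 high; origin: centre of its underside

How it is judged:
By the outcome, as a careful person would: the job done as asked, in the order asked, and still so for the second after the job is handed in, with the robot touching nothing.
It also fails if it takes over 72 s, if anything falls off the work surface, if the arm or the gripper's body presses on something with over 40 N, if the wrist force passes 120 N, or if a joint passes its speed limit or range.

## Robot

A 6-joint arm with a two-finger parallel gripper is mounted at the origin on the work surface. World frame = base frame: x ahead of the robot, y to its left, z up, the work surface at z = 0. Lengths are in m, angles in rad, forces in N, time in s.
With the tool pointing down it reaches from about 0.375 to 0.925 m from the base axis. Payload 5.7 kg.
Tool frame: the origin (TCP) lies at the very end of the fingers, on their centre line; the grasp point (between the pads) lies ctrl.hold_point_z behind it (ctrl.hold_point_z is the distance from the TCP to the grasp point, in m); z points along the fingers, y is the direction in which the jaws open and shut (so a half turn about z gives the same grasp; the last joint's range is limited). The gripper opens to 85 mm and grips with 20 to 120 N. Pads are 22 mm wide; open, the fingers measure 114 mm over their backs; the gripper's body (76 mm by 85 mm) begins 54 mm behind the grasp point. The pads swing forward as they close: fully open they stand 13 mm farther back than shut.
Start: joints at [1.019, 0.359, 1.51, -0, 1.272, -0.115], TCP at [0.254, 0.544, 0.231] pointing down, gripper open.
Joint ranges: [-2.97, 2.97], [-1.01, 2.36], [0.21, 2.38], [-0.96, 4.11], [0.2, 2.71], [-2.98, 2.98]. Speed limits (rad/s): [2.39, 2.39, 3.14, 3.14, 3.14, 3.14].

## Interface

Orientations are given as a 3x3 rotation matrix whose columns are the frame's x, y, z axes.
In Python, from rig import ctrl gives the robot as it stands. Calls block until the motion is done:
- ctrl.reach(position, orientation): joint-space move of the TCP to a pose.
- ctrl.movel(position, attitude=None, max_speed=0.15, contact_N=None): straight line of the TCP; attitude=None keeps the orientation; max_speed is the mean speed in m/s. With contact_N (N) it stops when the force on the tool has changed by that much, and returns True; else False.
- ctrl.movej(angles): joint-space move.
- ctrl.ungrasp() and ctrl.clamp(): open the fingers fully, or close them until they stop; the grip force is fixed at half the most.
- ctrl.dwell(seconds).
- ctrl.inverse_kinematics(position, orientation): joint angles nearest the present ones, or None.
- ctrl.get_image(name): name is "side" or "top"; returns the picture (480x640x3 uint8, red, green, blue); there is no depth.
- ctrl.camera_model(name): a dict with "fx", "fy", "cx", "cy" (pixels), "origin" and "orientation" of the camera in the world. Camera axes: x right, y up, looking along -z (the intrinsics and any distortion apply to the point x, -y, -z); pixel columns grow to the right and rows downward; lengths in m; the calibration is good to about 2 mm. A picture is of the moment at which its call begins. camera_model takes no time and is no camera call.
A pose or a line that the arm cannot do raises ctrl.IKError and nothing moves.
- ctrl.close_job(): hands the job in, once; it reports no verdict.
Trained networks look in the newest picture that a camera, given by its name, has taken for a name from the list of things; names that differ only in an ending like _2 or _b are one class to them, and where a whole thing is asked for, a point or a joint stands for the part that bears it (a point fixed in the world has none). Each returns a list of dicts, best first, with "p" (0 to 1); they miss things now and then, are a little off and sometimes report something else, mostly with a low value. They report only what shows in the picture. A call takes as long as a camera call.
- ctrl.recognise(camera, query): "bbox" ([left, top, right, bottom] as shares, 0 to 1, of the picture: columns of its width, rows of its height, round what is visible of it).
- ctrl.silhouettes(camera, query): "region" (480x640 bool, what is visible of it) and "bbox" ([left, top, right, bottom] as shares, 0 to 1, of the picture: columns of its width, rows of its height, round what is visible of it).
- ctrl.pinpoint(camera, query): "position" ([column, row] as shares, 0 to 1, of the picture: columns of its width, rows of its height: a listed point, or the origin of a listed thing).
Readings, each from a call of its own:
- ctrl.current_t(): time.
- ctrl.current_joint_positions(): joint angles.
- ctrl.current_joint_velocities(): joint speeds.
- ctrl.current_effort(): joint torques, N m.
- ctrl.current_position(): TCP position.
- ctrl.current_tool_rot(): TCP orientation.
- ctrl.current_ft_force(): force on the tool from outside, world axes, zero at the start.
- ctrl.current_ft_torque(): the same for the moment, N m.
- ctrl.current_width(): finger opening in m.
Only numpy, scipy, OpenCV 4.12 (cv2) and the standard library are available. Lean on these libraries where they do the work, as an engineer would, in place of code of your own. Each camera call takes 0.05 s, during which the arm holds its last target.

## Working session

There is one attempt and no reset: what is moved stays moved. The work goes in short steps, each a Python script; the robot and the scene stay as the last script left them, time stands still between calls to the robot, and variables do not carry over. Pictures are saved under pics/ and viewed, and the job is handed in when it is done.

```bash
ls; mkdir -p pics; python3 - <<'E'
from rig import ctrl
import cv2
for n in("side","top"):
    im=ctrl.get_image(n); cv2.imwrite(f"pics/{n}0.png",im[:,:,::-1]); print(n,ctrl.camera_model(n))
print(ctrl.hold_point_z, ctrl.current_t())
E
```

```text
pics
side {'fx': 485.44803997789427, 'fy': 485.44803997789427, 'cx': 329.07196393254253, 'cy': 235.6672748132332, 'origin': array([0.50643294, 0.70102481, 0.74087202]), 'orientation': array([[-0.99828178,  0.05279084, -0.02542855],
       [-0.05430078, -0.67037021,  0.7400373 ],
       [ 0.02202065,  0.74014655,  0.67208495]])}
top {'fx': 515.3855971585097, 'fy': 515.3855971585097, 'cx': 313.0389988796446, 'cy': 232.55183807393496, 'origin': array([ 4.07327990e-01, -8.86145958e-04,  1.22479737e+00]), 'orientation': array([[ 0.02308248,  0.99381498, -0.10862313],
       [-0.99970975,  0.02369526,  0.00435382],
       [ 0.00690074,  0.1084911 ,  0.99407347]])}
0.0187 0.1
```

View pics/side0.png

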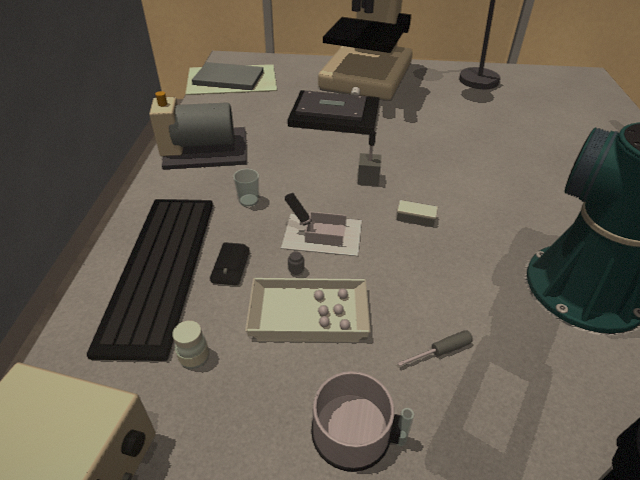

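View pics/top0.png

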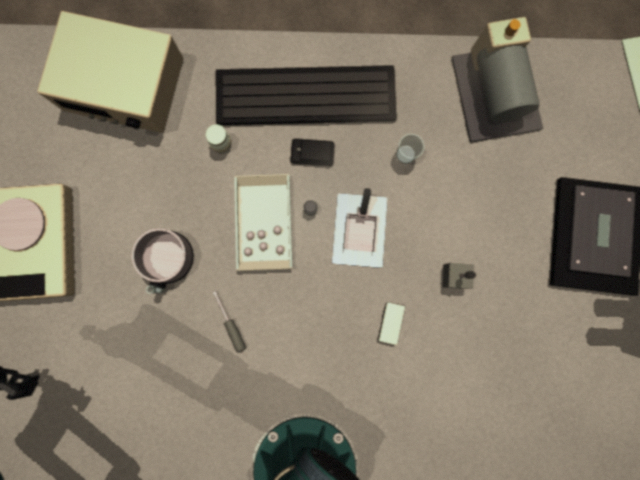

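The side view shows the tray at (308,310), scoop on its plate at (322,230), cup at (352,415) with the vial at (405,425), and stand with probe at (370,165). In the top view the tray is at (263,222), plate (360,230), cup (163,257) and stand (460,275). Next I'll locate these with the networks.

```bash
cat > h.py <<'E'
from rig import ctrl
import numpy as np, cv2
def ray(cam,px):
    m=ctrl.camera_model(cam); u,v=px
    d=np.array([(u-m['cx'])/m['fx'],-(v-m['cy'])/m['fy'],-1.]); d=m['orientation']@d
    return m['origin'],d/np.linalg.norm(d)
def proj(cam,P):
    m=ctrl.camera_model(cam); c=m['orientation'].T@(np.asarray(P,float)-m['origin'])
    return np.array([m['cx']+m['fx']*c[0]/-c[2], m['cy']+m['fy']*c[1]/c[2]])
def tri(pa,pb):
    (o1,d1),(o2,d2)=ray('side',pa),ray('top',pb)
    A=np.stack([d1,-d2],1); s=np.linalg.lstsq(A,o2-o1,rcond=None)[0]
    p,q=o1+s[0]*d1,o2+s[1]*d2
    return (p+q)/2,np.linalg.norm(p-q)
def onz(cam,px,z):
    o,d=ray(cam,px); return o+d*(z-o[2])/d[2]
def pin(cam,q):
    return [(np.round(np.array(r['position'])*[640,480],1),round(float(r['p']),2)) for r in ctrl.pinpoint(cam,q)]
E
python3 - <<'E'
from h import *
ctrl.get_image('side');ctrl.get_image('top')
for q in "scoop scoop_grip plate tray bath vial_mouth vial_floor bath_middle stand probe ball0".split():
    a=pin('side',q);b=pin('top',q)
    print(q,'S',[(x.tolist(),p) for x,p in a[:7]],'T',[(x.tolist(),p) for x,p in b[:7]])
    if a and b:
        p,e=tri(a[0][0],b[0][0]); print('   ',p.round(4),round(e,4))
print(ctrl.current_t())
E
```

```text
scoop S [([327.6, 233.9], 0.85), ([194.5, 354.3], 0.46)] T [([359.6, 235.2], 0.56), ([277.5, 248.5], 0.45)]
    [ 0.5376 -0.1175  0.0026] 0.0009
scoop_grip S [([295.3, 203.7], 0.93), ([246.4, 200.6], 0.55)] T [([362.8, 202.5], 0.59)]
    [ 0.6058 -0.1158  0.0862] 0.0073
plate S [([324.0, 235.2], 0.94), ([406.9, 413.1], 0.56)] T [([360.4, 231.6], 0.67)]
    [ 0.5464 -0.1199 -0.004 ] 0.0003
tray S [([307.8, 315.7], 0.64), ([407.4, 415.4], 0.36), ([324.3, 321.2], 0.2)] T [([263.3, 226.9], 0.77)]
    [ 0.5579  0.1133 -0.0052] 0.0106
bath S [([349.6, 430.6], 0.79)] T [([166.9, 257.6], 0.82), ([274.6, 233.5], 0.71), ([453.1, 275.5], 0.59)]
    [ 0.4752  0.339  -0.0006] 0.0042
vial_mouth S [([366.8, 181.7], 0.7), ([406.2, 415.3], 0.66), ([293.5, 269.6], 0.17)] T [([147.2, 286.2], 0.92)]
    [0.4432 0.2499 0.4162] 0.0754
vial_floor S [([400.7, 431.2], 0.91)] T [([157.1, 287.6], 0.83)]
    [0.4016 0.3496 0.0301] 0.0008
bath_middle S [([353.2, 417.2], 0.87)] T [([162.9, 258.3], 0.96)]
    [0.4715 0.337  0.0392] 0.0048
stand S [([370.1, 179.0], 0.72), ([295.8, 271.1], 0.35)] T [([453.4, 277.0], 0.68)]
    [ 0.4413 -0.3409  0.0018] 0.0034
probe S [] T [([227.0, 321.7], 0.71), ([451.5, 278.0], 0.63)]
ball0 S [([348.5, 322.3], 0.59), ([325.7, 320.9], 0.58), ([321.8, 311.3], 0.58), ([343.5, 294.1], 0.58), ([338.7, 310.9], 0.55), ([318.4, 293.4], 0.45)] T [([271.6, 233.1], 0.59), ([277.4, 251.4], 0.54), ([261.9, 245.2], 0.53), ([261.3, 233.3], 0.42), ([251.4, 237.0], 0.41), ([247.6, 249.4], 0.39)]
    [ 0.5118  0.0991 -0.0273] 0.0576
1.3
```

```bash
python3 - <<'E'
import cv2
s=cv2.imread('pics/side0.png');t=cv2.imread('pics/top0.png')
cv2.imwrite('pics/s_c.png',cv2.resize(s[180:360,230:470],None,fx=3.3,fy=3.3,interpolation=cv2.INTER_CUBIC))
cv2.imwrite('pics/t_c.png',cv2.resize(t[160:310,120:320],None,fx=4,fy=4,interpolation=cv2.INTER_CUBIC))
cv2.imwrite('pics/t_c2.png',cv2.resize(t[170:310,300:490],None,fx=4,fy=4,interpolation=cv2.INTER_CUBIC))
E
```

```text
(no output)
```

View pics/s_c.png

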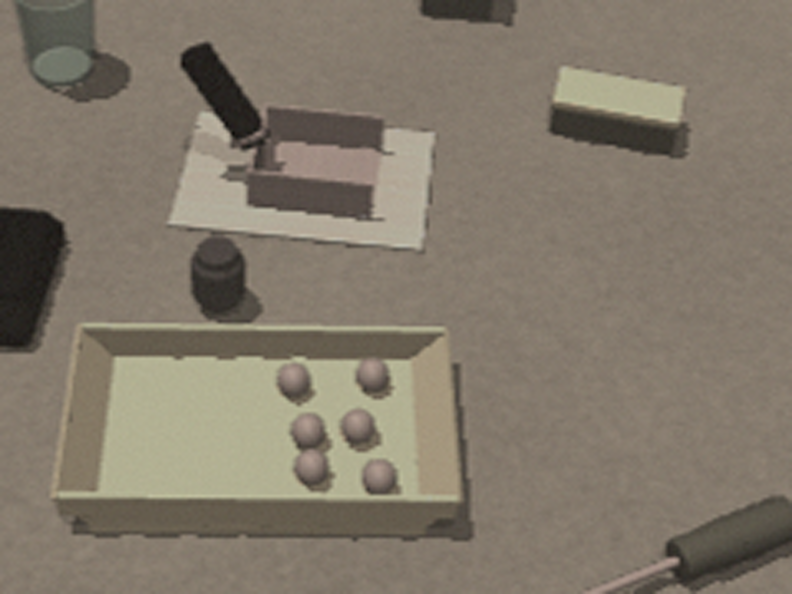

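View pics/t_c.png

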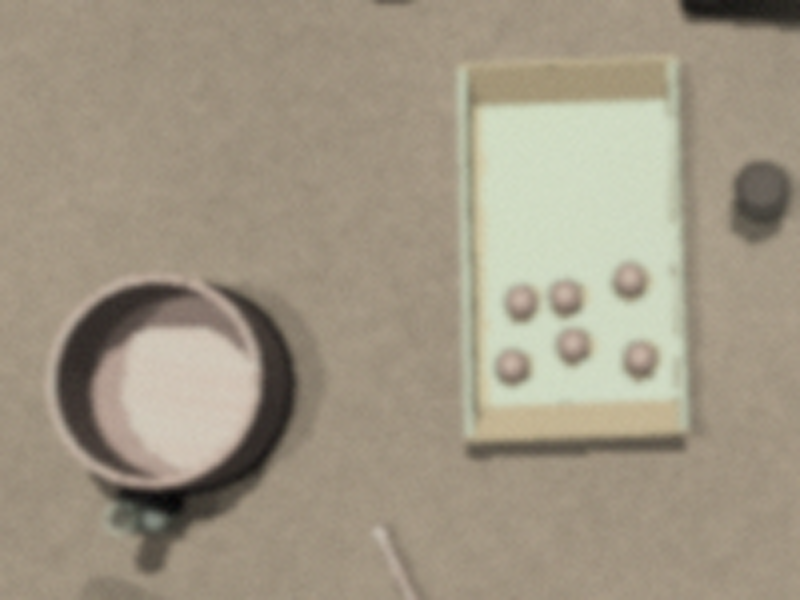

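View pics/t_c2.png

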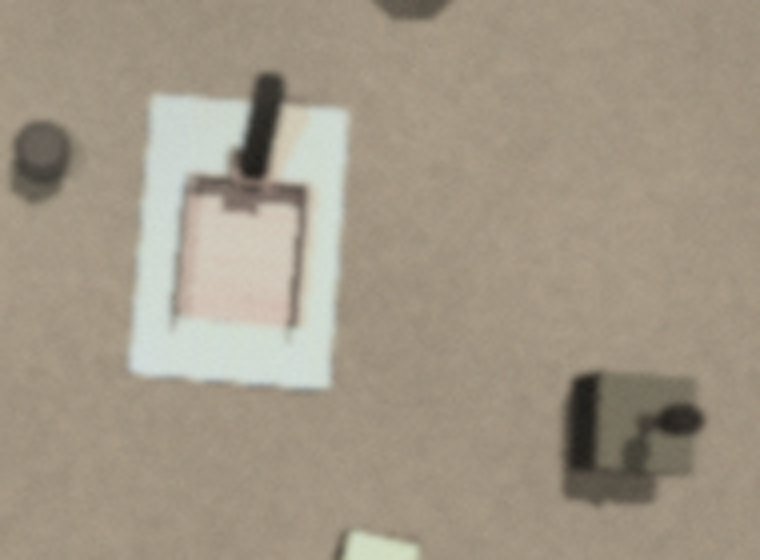

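The crops show six balls in the half of the tray nearer the robot. The scoop's mouth faces the robot and its handle leans away. Next step is to turn corner pixels into poses.

```bash
python3 - <<'E'
from h import *
T=lambda x,y,ox,oy:(x/4+ox,y/4+oy)
def show(n,cam,pts,z):
    P=np.array([onz(cam,p,z)[:2] for p in pts]); print(n,P.round(4).tolist(),'mean',P.mean(0).round(4)); return P
pl=[(152,95),(349,107),(330,388),(130,374)]
P=show('plate T','top',[T(x,y,300,170) for x,y in pl],.004)
print('yaw',np.degrees(np.arctan2(*(P[2]-P[1])[::-1])),np.degrees(np.arctan2(*(P[3]-P[0])[::-1])))
ps=[(203,113),(436,130),(423,249),(168,222)]
P=show('plate S','side',[(x/3.3+230,y/3.3+180) for x,y in ps],.004)
print('yaw',np.degrees(np.arctan2(*(P[2]-P[3])[::-1])),np.degrees(np.arctan2(*(P[1]-P[0])[::-1])))
tr=[(460,65),(680,57),(688,437),(467,441)]
P=show('tray T','top',[T(x,y,120,160) for x,y in tr],.031)
print('yaw',np.degrees(np.arctan2(*(P[2]-P[1])[::-1])),np.degrees(np.arctan2(*(P[3]-P[0])[::-1])))
ts=[(80,325),(447,328),(460,500),(55,495)]
P=show('tray S','side',[(x/3.3+230,y/3.3+180) for x,y in ts],.031)
print('yaw',np.degrees(np.arctan2(*(P[2]-P[3])[::-1])),np.degrees(np.arctan2(*(P[1]-P[0])[::-1])))
show('ballT','top',[T(x,y,120,160) for x,y in [(513,366),(574,345),(641,358),(520,301),(566,297),(631,279)]],.018)
show('ballS','side',[(x/3.3+230,y/3.3+180) for x,y in [(379,475),(358,426),(372,376),(311,466),(308,430),(294,380)]],.018)
# scoop front-bottom corners, rear top
show('pan rear rim T','top',[T(x,y,300,170) for x,y in [(187,178),(309,186)]],.034)
show('pan front T','top',[T(x,y,300,170) for x,y in [(175,328),(290,338)]],.006)
show('pan S rim','side',[(x/3.3+230,y/3.3+180) for x,y in [(267,107),(383,118),(376,187),(248,172)]],.034)
show('handle top','top',[T(270,77,300,170)],.004+.026+.0727)
show('handle topS','side',[(198/3.3+230,52/3.3+180)],.004+.026+.0727)
for q in ['vial_mouth','bath']:
  print(q, onz('top',(147.2,286.2),.085), onz('side',(406.2,415.3),.085))
print(tri((406.2,415.3),(147.2,286.2)))
# cup rim: extremes
show('cup rim top','top',[T(50,380,120,160),T(265,380,120,160),T(158,275,120,160),T(158,490,120,160)],.075)
E
```

```text
plate T [[0.6359, -0.064], [0.6315, -0.1826], [0.4626, -0.1726], [0.4681, -0.054]] mean [ 0.5495 -0.1183]
yaw 176.61182780226693 176.57690408989345
plate S [[0.6271, -0.1787], [0.4599, -0.1733], [0.468, -0.0517], [0.6376, -0.0642]] mean [ 0.5482 -0.117 ]
yaw 175.75830622633566 178.1355445936768
tray T [[0.6668, 0.1808], [0.6748, 0.0514], [0.4513, 0.0405], [0.446, 0.168]] mean [0.5597 0.1102]
yaw -177.2158228569392 -176.69108860729827
tray S [[0.6738, 0.0565], [0.4543, 0.0426], [0.4474, 0.1687], [0.6663, 0.1809]] mean [0.5605 0.1122]
yaw -176.812780213111 -176.35849294093558
ballT [[0.4909, 0.1446], [0.5041, 0.1093], [0.4974, 0.0698], [0.5293, 0.1419], [0.5323, 0.115], [0.5439, 0.0771]] mean [0.5163 0.1096]
ballS [[0.4915, 0.145], [0.5047, 0.1109], [0.4979, 0.0725], [0.5299, 0.1415], [0.5332, 0.1159], [0.5438, 0.079]] mean [0.5168 0.1108]
pan rear rim T [[0.5817, -0.0838], [0.5787, -0.1551]] mean [ 0.5802 -0.1194]
pan front T [[0.4959, -0.0801], [0.4916, -0.1483]] mean [ 0.4937 -0.1142]
pan S rim [[0.5788, -0.1529], [0.4983, -0.1475], [0.5009, -0.0766], [0.5858, -0.0847]] mean [ 0.541  -0.1154]
handle top [[0.6291, -0.124]] mean [ 0.6291 -0.124 ]
handle topS [[0.6211, -0.1222]] mean [ 0.6211 -0.1222]
vial_mouth [0.40477857 0.35529129 0.085     ] [0.40015838 0.35264919 0.085     ]
bath [0.40477857 0.35529129 0.085     ] [0.40015838 0.35264919 0.085     ]
(array([0.40280591, 0.35445781, 0.08898985]), np.float64(0.004040423017091064))
cup rim top [[0.4731, 0.3951], [0.4759, 0.2756], [0.5333, 0.3383], [0.4135, 0.3317]] mean [0.474  0.3352]
```

```bash
python3 - <<'E'
import cv2
s=cv2.imread('pics/side0.png');t=cv2.imread('pics/top0.png')
cv2.imwrite('pics/s_d.png',cv2.resize(s[360:480,290:440],None,fx=5,fy=5,interpolation=cv2.INTER_CUBIC))
cv2.imwrite('pics/t_d.png',cv2.resize(t[220:310,120:210],None,fx=6,fy=6,interpolation=cv2.INTER_CUBIC))
a=cv2.resize(t[250:300,435:485],None,fx=8,fy=8,interpolation=cv2.INTER_CUBIC)
b=cv2.resize(s[110:200,345:395],None,fx=6,fy=6,interpolation=cv2.INTER_CUBIC)
b=cv2.copyMakeBorder(b,0,0,0,0,0);h=max(a.shape[0],b.shape[0])
a=cv2.copyMakeBorder(a,0,h-a.shape[0],0,0,0)
cv2.imwrite('pics/pr.png',cv2.hconcat([a,b]))
E
```

```text
(no output)
```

View pics/s_d.png

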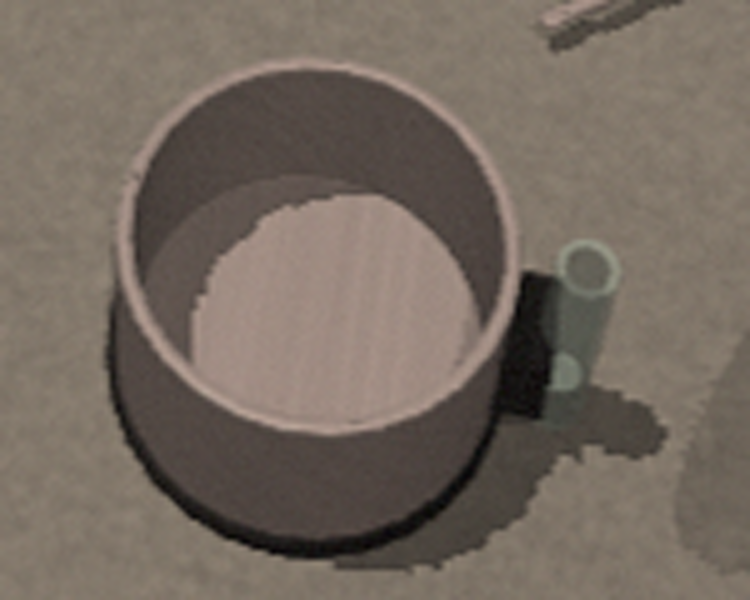

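View pics/t_d.png

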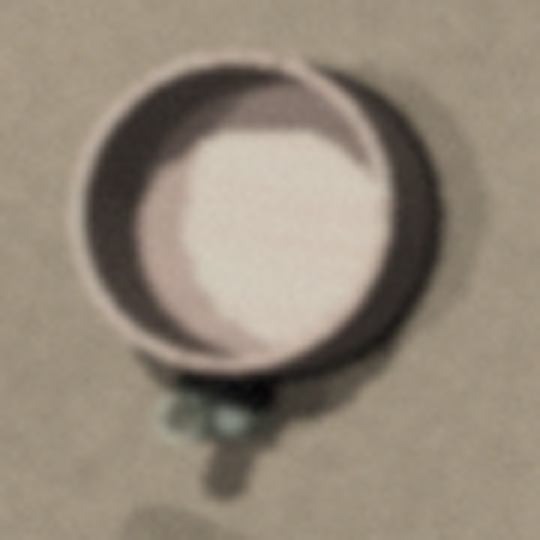

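View pics/pr.png

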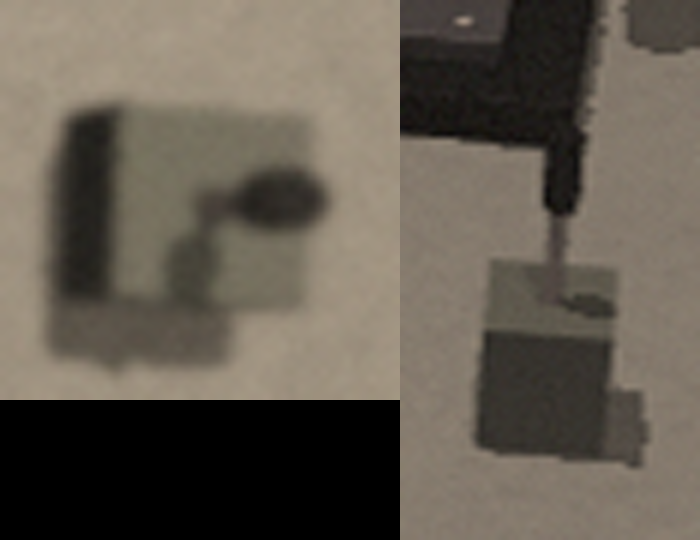

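```bash
cat >> h.py <<'E'
HOLD=ctrl.hold_point_z
def Ry(a): c,s=np.cos(a),np.sin(a); return np.array([[c,0,s],[0,1,0],[-s,0,c]])
def Rz(a): c,s=np.cos(a),np.sin(a); return np.array([[c,-s,0],[s,c,0],[0,0,1]])
def scoopR(yaw,pitch): # deg; pitch>0 = front DOWN
    return Rz(np.radians(yaw))@Ry(np.radians(pitch))
GRIP=np.array([-.066,0,.069])
def tool_in_scoop(alpha,sgn):
    a=np.radians(alpha); z=np.array([np.sin(a),0,-np.cos(a)]); y=np.array([0,sgn,0.]); x=np.cross(y,z)
    return np.stack([x,y,z],1)
def tcp(p,R,alpha,sgn,grip=GRIP):
    Rt=R@tool_in_scoop(alpha,sgn)
    return np.asarray(p)+R@grip+Rt[:,2]*HOLD, Rt
def lip_to_origin(lip,R): return np.asarray(lip)-R@np.array([.042,0,0])
TRAY=np.array([.560,.1112]); TYAW=-176.7; PLATE=np.array([.549,-.1177]); PYAW=176.6
SC=np.array([.538,-.1165,.004]); SYAW=176.5; CUP=np.array([.474,.336])
tex=np.array([np.cos(np.radians(TYAW)),np.sin(np.radians(TYAW))]); tey=np.array([-tex[1],tex[0]])
def tray(u,w,z): return np.r_[TRAY+tex*u+tey*w,z]
E
python3 - <<'E'
from h import *
az=np.degrees(np.arctan2(CUP[1],CUP[0])); print('az',az)
d=CUP/np.linalg.norm(CUP)
print('probe',tri((370.5,159.7),(461.25,275.6)), onz('side',(370.5,159.7),.06),onz('top',(461.25,275.6),.06))
print('head bot side',onz('side',(371.7,145.3),.105), 'head top-cam centre z.14',onz('top',(285/8+435,199/8+250),.138))
print('vial',tri((408,414),(151.2,289.2)),onz('side',(408,414),.085),onz('top',(151.2,289.2),.085))
for sgn in(1,-1):
  for al in(-15,0,10,20,30):
    out=[]
    def t(n,p,R):
        q=ctrl.inverse_kinematics(*tcp(p,R,al,sgn)); out.append(n+':'+('-' if q is None else str(np.round(q,1).tolist())))
    t('gr',SC,scoopR(SYAW,0))
    t('up',SC+[0,0,.12],scoopR(SYAW,0))
    R=scoopR(TYAW,2); t('in',lip_to_origin(tray(0,-.014,.008),R),R)
    R=scoopR(TYAW,2); t('end',lip_to_origin(tray(.088,-.014,.008),R),R)
    R=scoopR(TYAW,-25); t('tilt',lip_to_origin(tray(.109,-.014,.1),R),R)
    R=scoopR(TYAW,-25); t('tiltup',lip_to_origin(tray(.109,-.014,.15),R),R)
    for th,z in((-25,.15),(0,.1),(30,.085),(60,.085),(75,.085)):
        R=scoopR(180+az,th); t('d%d'%th,lip_to_origin(np.r_[CUP+d*.02,z],R),R)
    print(sgn,al,'\n   '.join(out))
E
```

```text
az 35.33133133891637
probe (array([ 0.44400964, -0.3426538 ,  0.05993995]), np.float64(0.0016955642532234506)) [ 0.44317816 -0.34239696  0.06      ] [ 0.44485128 -0.34273647  0.06      ]
head bot side [ 0.44383944 -0.33763393  0.105     ] head top-cam centre z.14 [ 0.44432224 -0.33964326  0.138     ]
vial (array([0.39753038, 0.34779918, 0.0802129 ]), np.float64(0.0017830182835873955)) [0.39744216 0.35049221 0.085     ] [0.39844238 0.34615919 0.085     ]
1 -15 gr:[-0.4, 0.5, 1.9, 0.1, 0.5, 1.2]
   up:[-0.4, 0.3, 1.8, 0.1, 0.8, 1.2]
   in:[0.1, 0.5, 1.7, -0.0, 0.6, 1.6]
   end:[0.1, 0.5, 1.9, -0.0, 0.4, 1.6]
   tilt:[0.1, 0.6, 1.5, 0.0, 1.2, 1.6]
   tiltup:[0.1, 0.5, 1.5, 0.0, 1.3, 1.6]
   d-25:[0.5, 0.7, 1.1, -0.0, 1.5, 1.5]
   d0:[0.5, 0.5, 1.6, 0.0, 0.8, 1.4]
   d30:-
   d60:-
   d75:-
1 0 gr:[-0.3, 0.6, 1.6, -0.0, 0.9, 1.3]
   up:[-0.3, 0.4, 1.5, -0.0, 1.2, 1.3]
   in:[0.1, 0.6, 1.5, -0.0, 1.0, 1.6]
   end:[0.1, 0.5, 1.7, -0.0, 0.9, 1.6]
   tilt:[0.1, 0.7, 1.3, 0.0, 1.5, 1.6]
   tiltup:[0.1, 0.7, 1.3, 0.0, 1.6, 1.6]
   d-25:[0.5, 0.9, 0.9, -0.0, 1.9, 1.5]
   d0:[0.5, 0.6, 1.3, -0.0
[... 2460 characters left out ...]
:[0.1, 0.8, 1.2, 0.0, 1.5, -1.5]
   end:[0.1, 0.7, 1.4, 0.0, 1.3, -1.5]
   tilt:[0.1, 0.9, 1.1, 0.0, 1.9, -1.5]
   tiltup:[0.1, 0.9, 1.0, 0.0, 2.0, -1.5]
   d-25:[0.5, 1.1, 0.5, -0.1, 2.3, -1.7]
   d0:[0.5, 0.8, 1.0, -0.0, 1.7, -1.7]
   d30:[0.5, 0.4, 1.6, 0.0, 1.0, -1.7]
   d60:-
   d75:-
-1 30 gr:[-0.3, 0.8, 1.2, -0.1, 1.6, -1.7]
   up:[-0.3, 0.7, 1.1, -0.1, 1.8, -1.8]
   in:[0.1, 0.9, 1.0, 0.0, 1.7, -1.5]
   end:[0.1, 0.8, 1.3, 0.0, 1.5, -1.5]
   tilt:[0.1, 1.0, 1.0, 0.0, 2.1, -1.5]
   tiltup:[0.1, 1.0, 0.9, 0.0, 2.2, -1.5]
   d-25:[0.5, 1.2, 0.3, -0.1, 2.6, -1.7]
   d0:[0.5, 0.9, 0.8, -0.0, 1.9, -1.7]
   d30:[0.5, 0.5, 1.4, -0.0, 1.2, -1.7]
   d60:[0.5, 0.2, 2.0, 0.2, 0.4, -1.9]
   d75:-
```

```bash
cat >> h.py <<'E'
AL=25; SG=1
def go(p,R,v=.15,contact=None):
    P,Rt=tcp(p,R,AL,SG); return ctrl.movel(P,Rt,max_speed=v,contact_N=contact)
def snap(n):
    for c in("side","top"): cv2.imwrite(f"pics/{n}_{c}.png",ctrl.get_image(c)[:,:,::-1])
E
python3 - <<'E'
from h import *
R=scoopR(SYAW,0); P,Rt=tcp(SC,R,AL,SG)
ctrl.reach(P-Rt[:,2]*.12,Rt); print(ctrl.current_t())
ctrl.movel(P-Rt[:,2]*.03,Rt,max_speed=.2); snap('g'); print(ctrl.current_t(),ctrl.current_ft_force())
E
python3 - <<'E'
import cv2
s=cv2.imread('pics/g_side.png');t=cv2.imread('pics/g_top.png')
a=cv2.resize(s[130:280,220:400],None,fx=3,fy=3);b=cv2.resize(t[130:280,300:420],None,fx=2,fy=2)
b=cv2.copyMakeBorder(b,0,a.shape[0]-b.shape[0],0,0,0)
cv2.imwrite('pics/g.png',cv2.hconcat([a,b]))
E
```

```text
4.0583
4.7583 [0.05841955 0.3364486  0.13978478]
```

View pics/g.png

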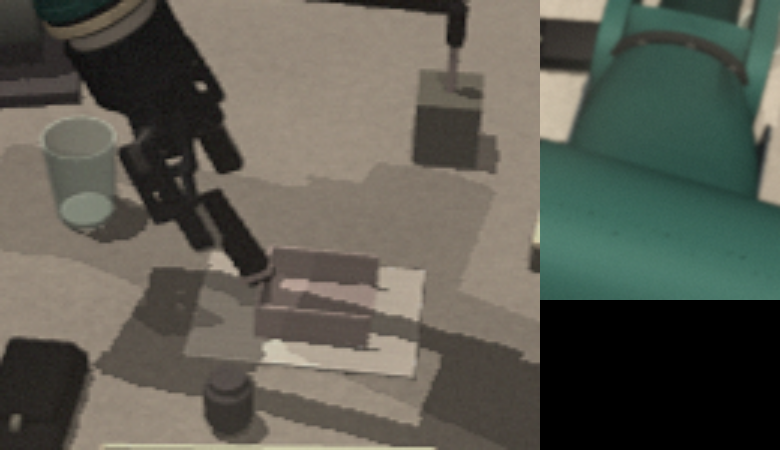

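The fingers straddle the handle (crop about (210,220)), clear of the beaker. Next I close the gripper and lift.

```bash
python3 - <<'E'
from h import *
R=scoopR(SYAW,0); P,Rt=tcp(SC,R,AL,SG)
print(ctrl.movel(P,Rt,max_speed=.1,contact_N=8), ctrl.current_position()-P)
ctrl.clamp(); print('w',ctrl.current_width(),ctrl.current_ft_force())
go(SC+[0,0,.015],R,.08); print(ctrl.current_ft_force(),ctrl.current_ft_torque())
go(SC+[0,0,.12],R,.2); print(ctrl.current_width(),ctrl.current_t()); snap('l')
E
python3 - <<'E'
import cv2
s=cv2.imread('pics/l_side.png')
cv2.imwrite('pics/l.png',cv2.resize(s[100:280,220:420],None,fx=3,fy=3))
E
```

```text
False [ 9.73166702e-05 -3.42560893e-05  1.68593673e-04]
w 0.015404790455547344 [ 1.7543893  -0.79442522  2.55020891]
[-0.06857088 -0.40021544 -2.21614639] [ 3.07594632e-04 -4.19013338e-01  2.69862164e-02]
0.015359616647536331 6.8667
```

View pics/l.png

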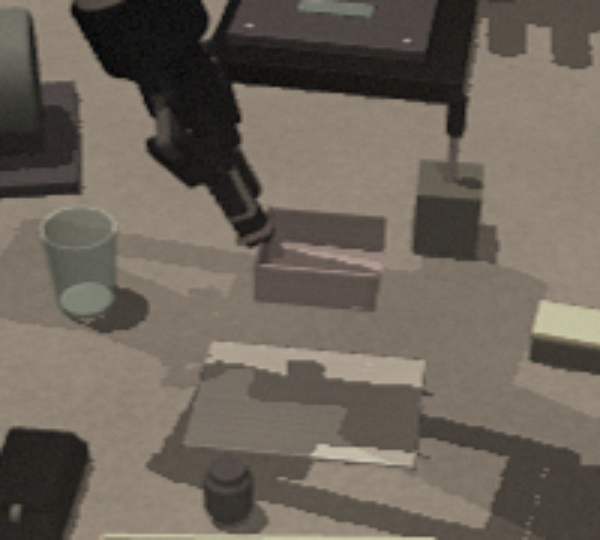

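```bash
cat >> h.py <<'E'
def overlay(img,cam,p,R,crop,k,out):
    x0,y0,x1,y1=crop; im=cv2.resize(img[y0:y1,x0:x1],None,fx=k,fy=k,interpolation=cv2.INTER_CUBIC)
    c=[(-.042,-.036,.03),(-.042,.036,.03),(.042,.036,.03),(.042,-.036,.03),(-.042,-.036,0),(-.042,.036,0),(.042,.036,0),(.042,-.036,0),(-.083,0,.0987),(-.041,0,.026)]
    for i,v in enumerate(c):
        u=proj(cam,p+R@np.array(v)); cv2.circle(im,(int((u[0]-x0+.5)*k),int((u[1]-y0+.5)*k)),3,[(0,0,255),(0,255,0),(255,255,0)][i//4],1)
    cv2.imwrite(out,im)
def current_scoop():
    Rt=ctrl.current_tool_rot(); P=ctrl.current_position(); R=Rt@tool_in_scoop(AL,SG).T
    return P-Rt[:,2]*HOLD-R@GRIP,R
E
python3 - <<'E'
from h import *
p,R=current_scoop(); print(p)
overlay(cv2.imread('pics/l_side.png'),'side',p,R,(280,130,380,230),6,'pics/ov.png')
E
```

```text
[ 0.53666275 -0.11610911  0.12232347]
```

View pics/ov.png

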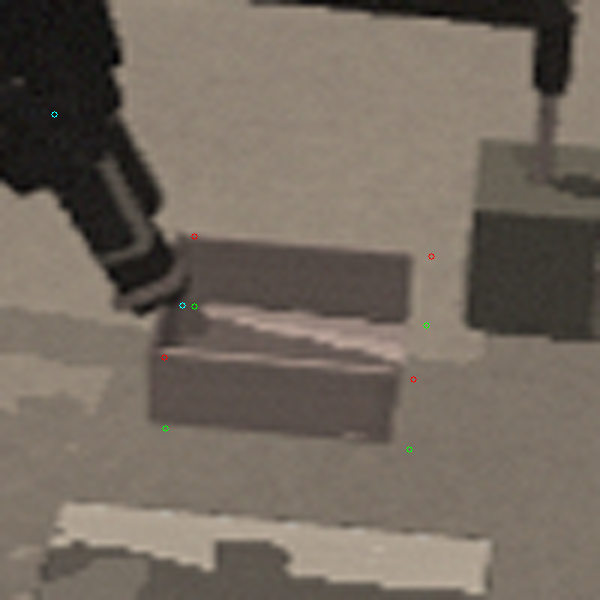

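```bash
cat > fit.py <<'E'
from h import *
from scipy.optimize import least_squares
def fit(cam,obj,pix,p0,yaw0,pitch0):
    obj=np.array(obj);pix=np.array(pix)
    def f(v):
        R=scoopR(yaw0+v[3],pitch0+v[4]); p=p0+v[:3]
        return np.r_[np.ravel([proj(cam,p+R@o)-q for o,q in zip(obj,pix)]), v[:3]/.003*1.0, v[3:]/5]
    r=least_squares(f,np.zeros(5),x_scale=[.001,.001,.001,1,1]); return r.x,r.fun
E
python3 - <<'E'
from fit import *
N,F=-.036,.036
obj=[(-.042,F,.03),(.042,F,.03),(-.042,N,.03),(.042,N,.03),(.042,F,0),(.042,N,0),(-.042,N,0)]
pix=[(180,234),(411,255),(152,351),(400,371),(407,322),(389,441),(150,421)]
pix=[(x/6+280-.5,y/6+130-.5) for x,y in pix]
p,R=current_scoop()
v,f=fit('side',obj,pix,p,SYAW,0); print(v.round(4),f[:14].round(1))
# same for initial image on plate, side
pix0=[(267,107),(383,118),(248,172),(376,187),(372,213),(250,204)]
obj0=[obj[0],obj[1],obj[2],obj[3],obj[5],obj[6]]
v,f=fit('side',obj0,[(x/3.3+230-.5,y/3.3+180-.5) for x,y in pix0],SC,SYAW,0); print('init',v.round(4),f[:12].round(1))
print(ctrl.current_position())
E
```

```text
[ 0.0057 -0.0014  0.0009  0.7229  0.5209] [-0.3 -0.5  0.7 -0.6 -0.4  0.2 -0.1  0.5  0.5 -0.2  0.9  0.6  0.   0.3]
init [ 3.600e-03 -1.400e-03  7.000e-04 -8.891e-01 -7.822e-01] [-0.3 -0.7  1.  -0.8  0.2  0.3 -0.3 -0.7  0.5  1.6 -0.1  0.7]
[ 0.59481927 -0.11970548  0.17418449]
```

The overlay shows the real pan about 5 mm behind the prediction, so I'll correct the grip offset. Next I move over the tray and lower until contact.

```bash
echo "GRIP[:]=[-.061,0,.068]" >> h.py; python3 - <<'E'
from h import *
W=-.014
R=scoopR(TYAW,2.5)
go(lip_to_origin(tray(.0,W,.11),R),R,.22)
go(lip_to_origin(tray(.0,W,.025),R),R,.15); snap('a')
p,R_=current_scoop(); print(p+R_@[.042,0,0],tray(0,W,.025),ctrl.current_ft_force(),ctrl.current_t())
overlay(cv2.imread('pics/a_side.png'),'side',p,R_,(230,220,400,370),4.5,'pics/ov2.png')
E
```

```text
[0.56042498 0.12519512 0.02618694] [0.5591941  0.12517679 0.025     ] [-0.21668639 -0.14759917 -1.28061469] 9.1
```

View pics/ov2.png

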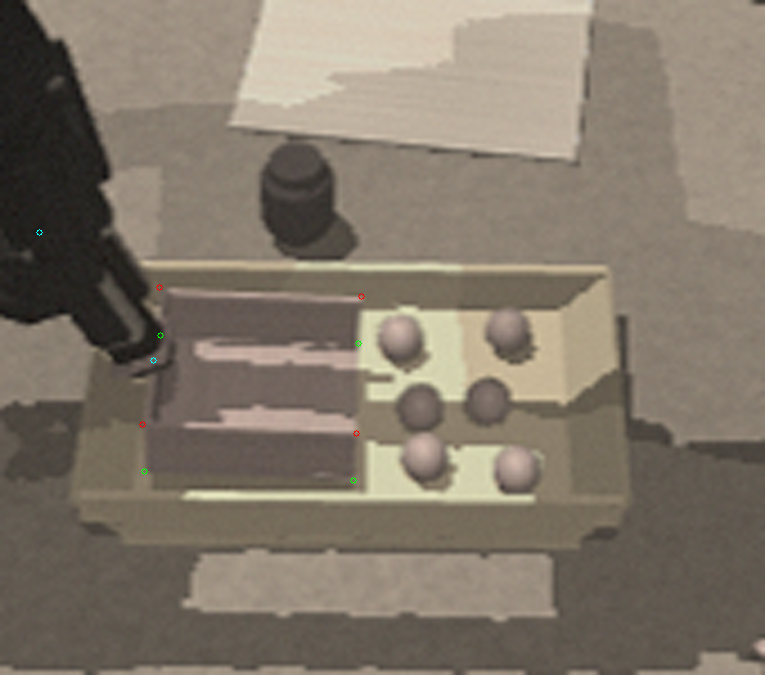

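The pan sits in the empty half (crop right edge x≈358), parallel to the tray, with four balls ahead of its mouth. Next: lower to contact, then push forward.

```bash
python3 - <<'E'
from h import *
W=-.014
R=scoopR(TYAW,2.5)
print('touch',go(lip_to_origin(tray(.0,W,.002),R),R,.04,3.))
p,R_=current_scoop(); lip=p+R_@[.042,0,0]; print('lip',lip,ctrl.current_ft_force())
z=lip[2]+.0003
c=go(lip_to_origin(tray(.086,W,z),R),R,.08,18.)
p,R_=current_scoop(); lip=p+R_@[.042,0,0]; print(c,'lip u',(lip[:2]-TRAY)@tex,lip[2],ctrl.current_ft_force(),ctrl.current_t())
snap('b')
overlay(cv2.imread('pics/b_side.png'),'side',p,R_,(230,220,400,370),4.5,'pics/ov3.png')
E
```

```text
touch True
lip [0.55912121 0.12512847 0.00762711] [ 0.26022701 -0.17744467  1.85383717]
False lip u 0.08656575996896547 0.007824026870632132 [-1.87590437  0.97882631 -1.35741657] 10.7833
```

View pics/ov3.png

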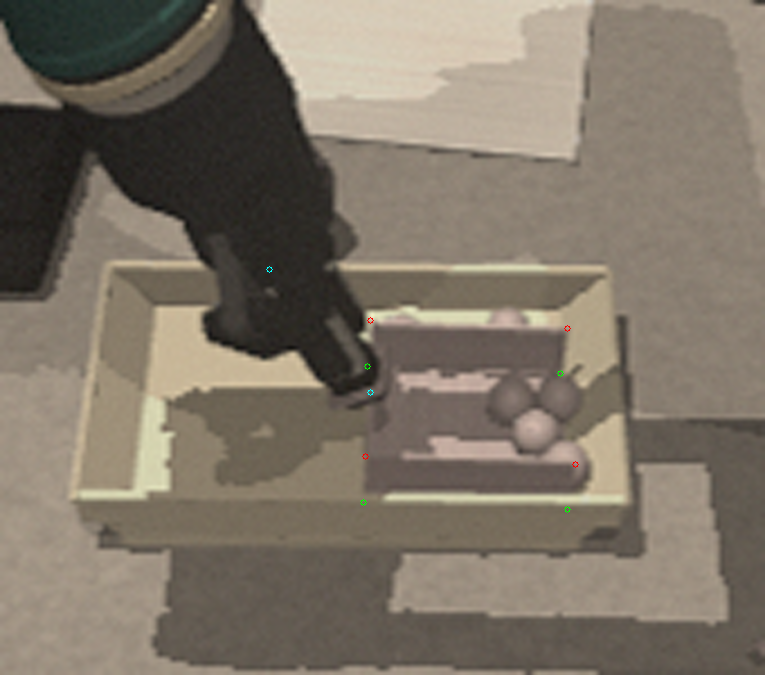

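Three balls look inside the pan near the lip (crop (513,398), (558,400), (537,430)), and a fourth is at the near front corner (570,462). I'll compute where each one is relative to the lip.

```bash
python3 - <<'E'
from h import *
p,R=current_scoop()
for x,y in [(513,398),(558,398),(537,430),(568,460),(507,325)]:
    P=onz('side',(x/4.5+230-.5,y/4.5+220-.5),.019); d=P[:2]-TRAY; print(((P-p)@R).round(4), 'u,w',d@tex,d@tey)
s=cv2.imread('pics/b_side.png'); cv2.imwrite('pics/b2.png',cv2.resize(s[285:340,300:380],None,fx=9,fy=9,interpolation=cv2.INTER_CUBIC))
E
```

```text
[0.0199 0.0131 0.0103] u,w 0.06480550665781155 -0.0007851982388809363
[0.039  0.0134 0.0111] u,w 0.08386278379119187 -0.0005038799123373294
[ 0.0295 -0.0038  0.0107] u,w 0.0743962834276011 -0.01770096424432029
[ 0.0417 -0.0192  0.0112] u,w 0.08666527640939577 -0.03310517559933602
[0.0183 0.0538 0.0102] u,w 0.06321296500006485 0.0399166060920203
```

View pics/b2.png

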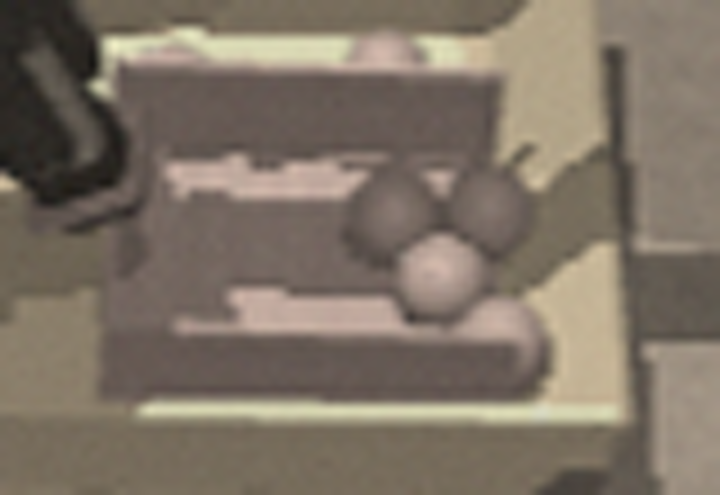

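```bash
python3 - <<'E'
from h import *
W=-.014
R=scoopR(TYAW,2.5)
p,R_=current_scoop(); z0=(p+R_@[.042,0,0])[2]
c=go(lip_to_origin(tray(.0905,W,z0),R),R,.03,12.)
p,R_=current_scoop(); lip=p+R_@[.042,0,0]; u0=(lip[:2]-TRAY)@tex; z0=lip[2]; print(c,'lip u',u0,z0,ctrl.current_ft_force())
# ride up flare, tilting back
for th in (0,-4,-8,-12,-16):
    dz=.084*np.sin(np.radians(-th))+.0012*(th<2)
    R=scoopR(TYAW,th)
    c=go(lip_to_origin(tray(u0-.0005+dz/np.tan(np.radians(50))*.97,W,z0+dz),R),R,.05,15.)
    p,R_=current_scoop(); lip=p+R_@[.042,0,0]; print(th,c,(lip[:2]-TRAY)@tex,lip[2],ctrl.current_ft_force().round(1))
    if c: break
snap('c'); print(ctrl.current_t())
overlay(cv2.imread('pics/c_side.png'),'side',p,R_,(230,220,400,370),4.5,'pics/ov4.png')
E
```

```text
False lip u 0.08809058927522988 0.007948541378883518 [ 6.36573813 -0.02876934  2.00844921]
0 False 0.08779180667039406 0.008954909664761413 [ 2.2 -0.1  3.4]
-4 False 0.09389857626071636 0.014861198837934618 [2.2 0.3 2.5]
-8 False 0.0986928900723767 0.020633724388330485 [0.8 0.7 2.8]
-12 False 0.10326228534633734 0.02639735267707867 [ 0.8 -0.1  3.8]
-16 False 0.10822679901788199 0.032124817267279976 [-1.6  0.4  4. ]
12.5333
```

View pics/ov4.png

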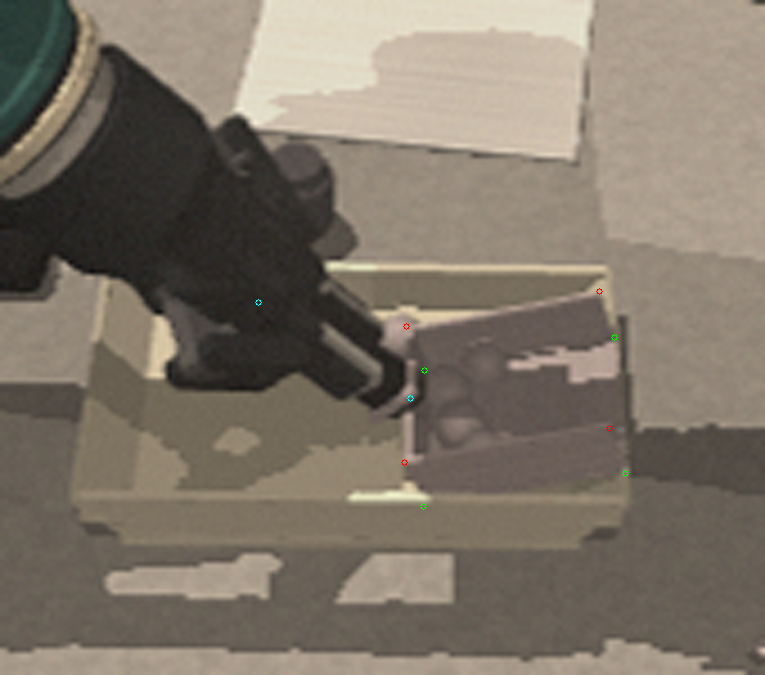

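Balls have rolled to the rear of the pan: three visible at crop (445,385), (485,362), (460,430). I'll lift clear and look again.

```bash
python3 - <<'E'
from h import *
W=-.014
R=scoopR(TYAW,-20)
go(lip_to_origin(tray(.104,W,.052),R),R,.06,15.)
print(ctrl.current_ft_force().round(1))
go(lip_to_origin(tray(.100,W,.15),R),R,.12)
ctrl.dwell(.1); print(ctrl.current_ft_force().round(2),ctrl.current_t())
snap('d')
p,R_=current_scoop()
overlay(cv2.imread('pics/d_side.png'),'side',p,R_,(230,200,400,370),4.5,'pics/ov5.png')
E
```

```text
[-0.2 -0.9 -3.1]
[ 0.01 -0.55 -3.95] 13.9667
```

View pics/ov5.png

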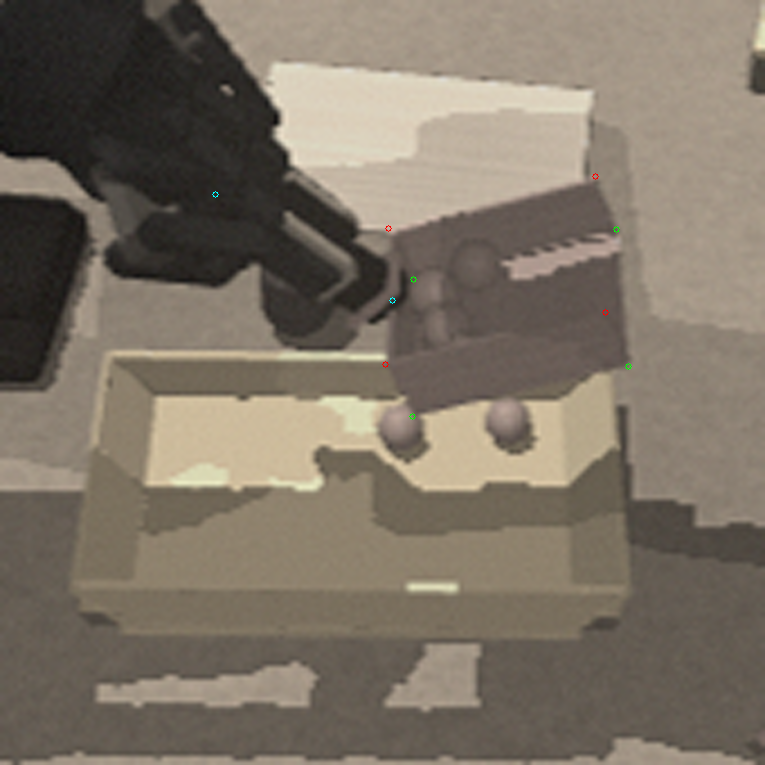

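Two balls remain in the tray and the wrist force fits four in the pan. Next is carrying to the cup and tipping.

```bash
python3 - <<'E'
from h import *
az=np.degrees(np.arctan2(CUP[1],CUP[0])); d=CUP/np.linalg.norm(CUP); Y=az-180
def pose(th,z,off): R=scoopR(Y,th); return lip_to_origin(np.r_[CUP+d*off,z],R),R
for a in [(-20,.15,.02),(0,.12,.02),(25,.095,.02),(45,.085,.02),(52,.085,.02)]:
    q=ctrl.inverse_kinematics(*tcp(*pose(*a),AL,SG)); print(a,None if q is None else q.round(2))
go(*pose(-20,.15,.02),.14)
snap('e'); print(ctrl.current_t(),ctrl.current_ft_force().round(2))
p,R_=current_scoop()
overlay(cv2.imread('pics/e_side.png'),'side',p,R_,(250,310,420,480),4.5,'pics/ov6.png')
E
```

```text
(-20, 0.15, 0.02) [ 0.55  1.08  0.52 -0.07  2.32  1.47]
(0, 0.12, 0.02) [ 0.54  0.81  0.93 -0.04  1.84  1.49]
(25, 0.095, 0.02) [ 0.51  0.5   1.41 -0.    1.23  1.47]
(45, 0.085, 0.02) [0.48 0.3  1.79 0.07 0.71 1.39]
(52, 0.085, 0.02) [0.46 0.25 1.92 0.14 0.51 1.31]
16.3417 [-0.04 -0.3  -3.71]
```

View pics/ov6.png

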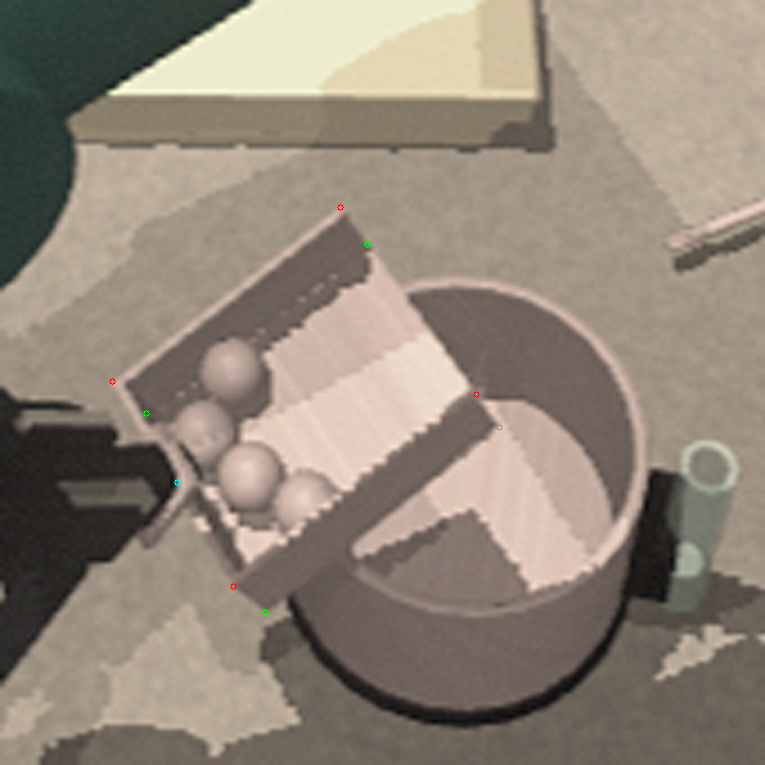

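View pics/e_top.png

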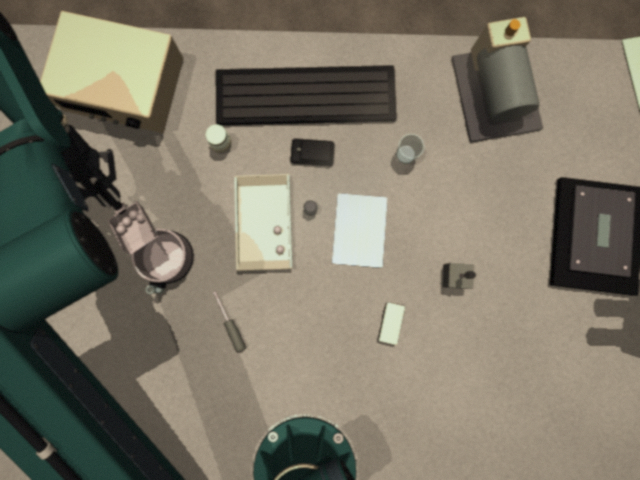

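Four balls rest against the rear wall and the lip is over the cup. Tipping now.

```bash
python3 - <<'E'
from h import *
az=np.degrees(np.arctan2(CUP[1],CUP[0])); d=CUP/np.linalg.norm(CUP); Y=az-180
def pose(th,z,off): R=scoopR(Y,th); return lip_to_origin(np.r_[CUP+d*off,z],R),R
go(*pose(-5,.115,.02),.14)
go(*pose(10,.095,.02),.1)
go(*pose(28,.09,.02),.1)
go(*pose(46,.088,.02),.12)
ctrl.dwell(.3); snap('f'); print(ctrl.current_t(),ctrl.current_ft_force().round(2))
s=cv2.imread('pics/f_side.png'); cv2.imwrite('pics/f.png',cv2.resize(s[310:480,250:450],None,fx=3.5,fy=3.5))
E
```

```text
18.6583 [-0.44  0.29 -0.82]
```

View pics/f.png

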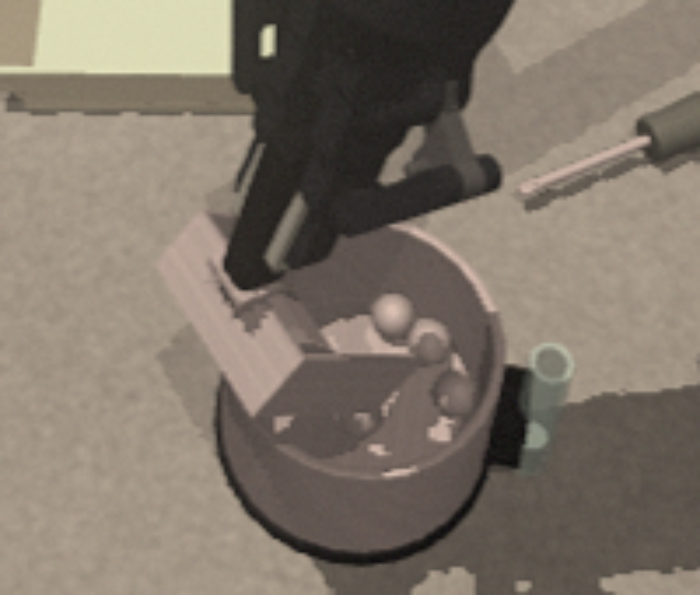

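All four balls are in the cup. Raise, level, and carry the scoop above its plate; then check the in-hand pose.

```bash
python3 - <<'E'
from h import *
az=np.degrees(np.arctan2(CUP[1],CUP[0])); d=CUP/np.linalg.norm(CUP); Y=az-180
def pose(th,z,off): R=scoopR(Y,th); return lip_to_origin(np.r_[CUP+d*off,z],R),R
go(*pose(46,.13,.02),.15)
go(*pose(0,.14,.03),.2)
R=scoopR(PYAW,0)
P,Rt=tcp(np.r_[PLATE,.10],R,AL,SG)
ctrl.reach(P,Rt); ctrl.dwell(.2)
snap('k'); print(ctrl.current_t(),ctrl.current_ft_force().round(2),ctrl.current_position()-P)
p,R_=current_scoop(); print(p)
overlay(cv2.imread('pics/k_side.png'),'side',p,R_,(280,140,380,240),6,'pics/ov7.png')
s=cv2.imread('pics/k_side.png'); cv2.imwrite('pics/k.png',cv2.resize(s[310:480,250:450],None,fx=3.5,fy=3.5))
E
```

```text
22.3833 [-0.15 -0.38 -1.77] [ 1.80900612e-04  6.44562885e-04 -7.03581389e-05]
[ 0.54917578 -0.11710714  0.0999318 ]
```

View pics/ov7.png

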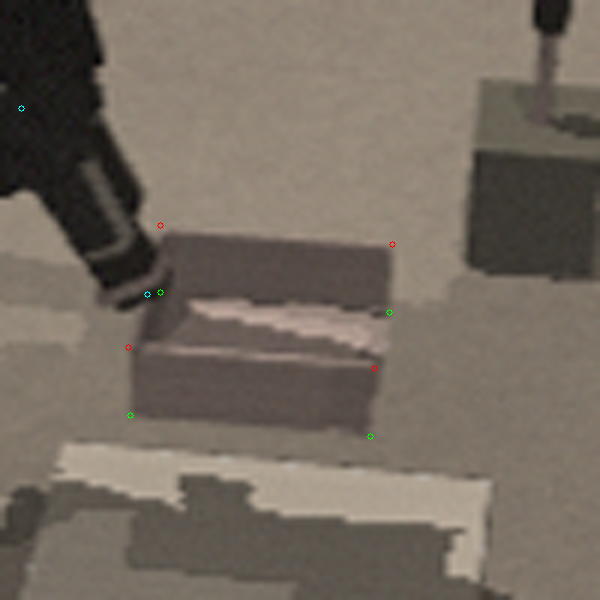

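View pics/k.png

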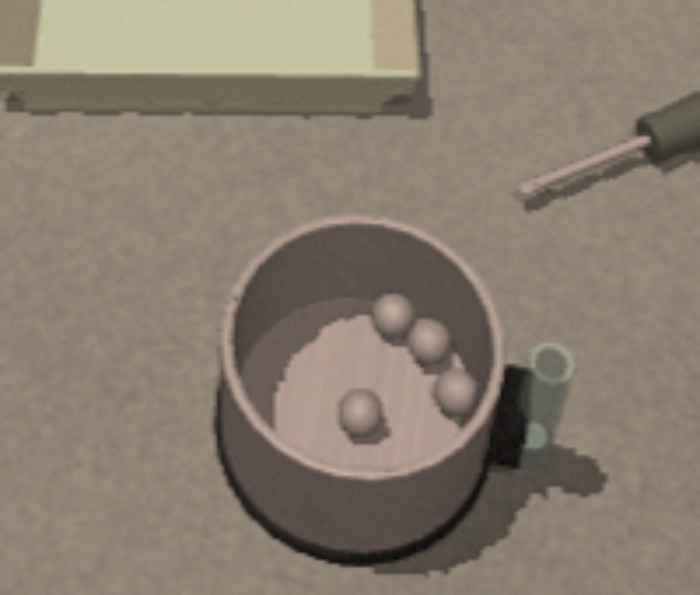

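All four balls lie in the cup (crop (392,315), (430,340), (455,392), (360,412)). I'll refit the scoop pose and set it down.

```bash
python3 - <<'E'
from fit import *
N,F=-.036,.036
obj=[(-.042,F,.03),(.042,F,.03),(-.042,N,.03),(.042,N,.03),(.042,F,0),(.042,N,0),(-.042,N,0)]
pix=[(165,233),(391,250),(140,347),(380,359),(388,312),(370,435),(131,415)]
pix=[(x/6+280-.5,y/6+140-.5) for x,y in pix]
p,R=current_scoop()
v,f=fit('side',obj,pix,p,PYAW,0); print(v.round(4),f[:14].round(1))
E
```

```text
[-6.0000e-04 -7.0000e-04 -5.0000e-04  1.2372e+00  4.9430e-01] [-0.8 -1.2  0.4 -0.9 -1.1  0.2 -0.2  1.5  0.2 -0.1  0.8  0.2  0.5  0.2]
```

```bash
python3 - <<'E'
from h import *
R=scoopR(PYAW-.8,-.5)
go(np.r_[PLATE,.012],R,.15)
c=go(np.r_[PLATE,-.002],R,.03,4.); p,R_=current_scoop(); print(c,p,ctrl.current_ft_force().round(2))
ctrl.ungrasp(); 
P=ctrl.current_position();Rt=ctrl.current_tool_rot()
ctrl.movel(P-Rt[:,2]*.12,None,max_speed=.15)
snap('m'); print(ctrl.current_t(),ctrl.current_ft_force().round(2))
s=cv2.imread('pics/m_side.png'); cv2.imwrite('pics/m.png',cv2.resize(s[180:280,260:400],None,fx=5,fy=5,interpolation=cv2.INTER_CUBIC))
E
```

```text
True [ 0.55036467 -0.11809327  0.00520629] [ 1.41 -0.66  4.64]
25.2083 [-0.5  -1.27 -0.66]
```

View pics/m.png

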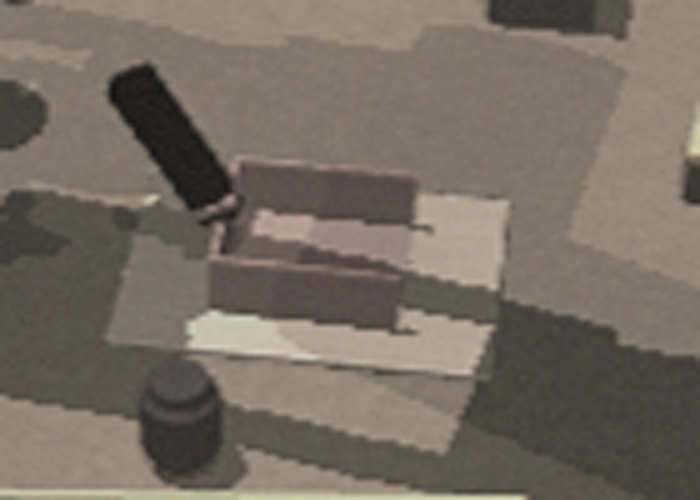

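```bash
python3 - <<'E'
from h import *
s=cv2.imread('pics/side0.png')
print([ctrl.inverse_kinematics([.444,-.34,.25],Rz(a)@np.diag([1,-1,-1.])) for a in (0,1.57)])
print([ctrl.inverse_kinematics([.398,.349,.25],Rz(a)@np.diag([1,-1,-1.])) for a in (0,.785,1.57)])
E
```

```text
[array([-7.77034484e-01,  2.83529983e-01,  1.57465326e+00, -4.44089210e-16,
        1.28340941e+00,  7.93761843e-01]), array([-7.77034484e-01,  2.83529983e-01,  1.57465326e+00, -4.44089210e-16,
        1.28340941e+00, -7.76238157e-01])]
[array([ 5.89364805e-01,  2.39682764e-01,  1.63664522e+00, -4.44089210e-16,
        1.26526467e+00,  2.16016113e+00]), array([ 5.89364805e-01,  2.39682764e-01,  1.63664522e+00, -4.44089210e-16,
        1.26526467e+00,  1.37516113e+00]), array([ 5.89364805e-01,  2.39682764e-01,  1.63664522e+00, -4.44089210e-16,
        1.26526467e+00,  5.90161132e-01])]
```

The scoop is flat and centred on the plate. Next the probe: approach from above, grip its head, lift.

```bash
python3 - <<'E'
from h import *
D=np.diag([1,-1,-1.])
P=np.array([.444,-.3395,.104])
ctrl.reach(P+[0,0,.10],D)
ctrl.movel(P+[0,0,.045],None,max_speed=.2); snap('n'); print(ctrl.current_t())
s=cv2.imread('pics/n_side.png'); cv2.imwrite('pics/n.png',cv2.resize(s[70:210,310:430],None,fx=4.5,fy=4.5,interpolation=cv2.INTER_CUBIC))
E
```

```text
26.9083
```

View pics/n.png

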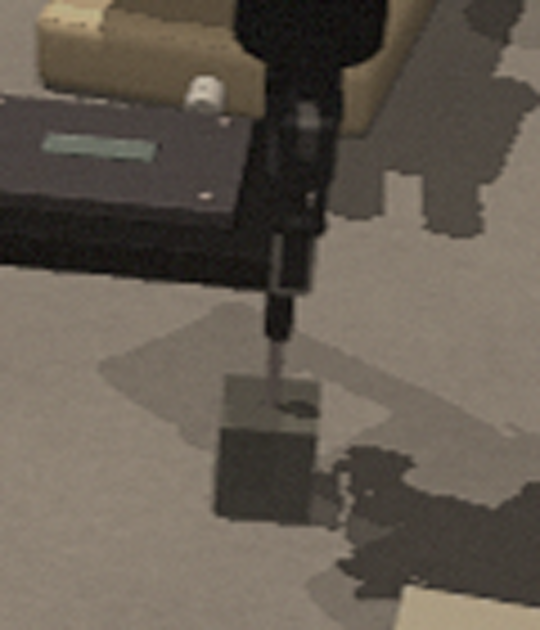

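```bash
python3 - <<'E'
from h import *
P=ctrl.current_position(); print(P)
f=lambda q:((proj('side',q)+.5-[310,70])*4.5).round(1)
for n,q in dict(tcp=P,near=P+[0,.045,0],probehole=[.444,-.3395,.06],headbot=[.444,-.3395,.105],headtop=[.444,-.3395,.14]).items(): print(n,f(q))
E
```

```text
[ 0.44539723 -0.33995265  0.14995823]
tcp [283.8 265.8]
near [284.8 309.8]
probehole [273.1 408.7]
headbot [279.6 339.3]
headtop [284.8 282.8]
```

```bash
python3 - <<'E'
from h import *
P=np.array([.446,-.3395,.104])
print(ctrl.movel(P,None,max_speed=.08,contact_N=6))
ctrl.clamp(); print(ctrl.current_width(),ctrl.current_ft_force().round(2))
print(ctrl.movel(P+[0,0,.13],None,max_speed=.12,contact_N=15),ctrl.current_ft_force().round(2),ctrl.current_width())
ctrl.dwell(.1); snap('o'); print(ctrl.current_t())
s=cv2.imread('pics/o_side.png'); cv2.imwrite('pics/o.png',cv2.resize(s[60:200,310:430],None,fx=4.5,fy=4.5,interpolation=cv2.INTER_CUBIC))
E
```

```text
False
0.014146042893880786 [-0.73 -5.3  -0.02]
False [ 0.56 -0.72  0.52] 0.014295239794580335
29.7083
```

View pics/o.png

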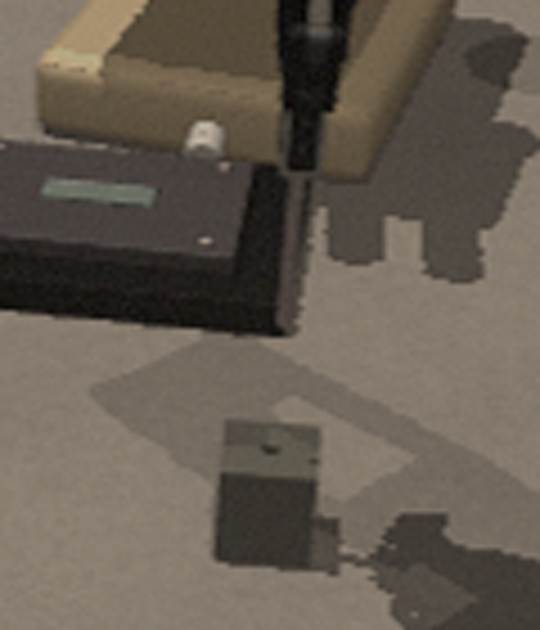

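The probe is held, with its tip at crop (288,330). Next I carry it high and over to above the vial.

```bash
python3 - <<'E'
from h import *
D=Rz(.785)@np.diag([1,-1,-1.])
ctrl.reach([.398,.349,.29],D); print(ctrl.current_t())
ctrl.movel([.398,.349,.215],D,max_speed=.15); ctrl.dwell(.2); snap('p'); print(ctrl.current_t(),ctrl.current_position())
s=cv2.imread('pics/p_side.png'); cv2.imwrite('pics/p1.png',cv2.resize(s[350:470,330:470],None,fx=5.5,fy=5,interpolation=cv2.INTER_CUBIC))
s=cv2.imread('pics/p_top.png'); cv2.imwrite('pics/p2.png',cv2.resize(s[230:330,100:240],None,fx=5,fy=5,interpolation=cv2.INTER_CUBIC))
E
```

```text
32.1667
33.1167 [0.39846178 0.34931475 0.21584208]
```

View pics/p1.png

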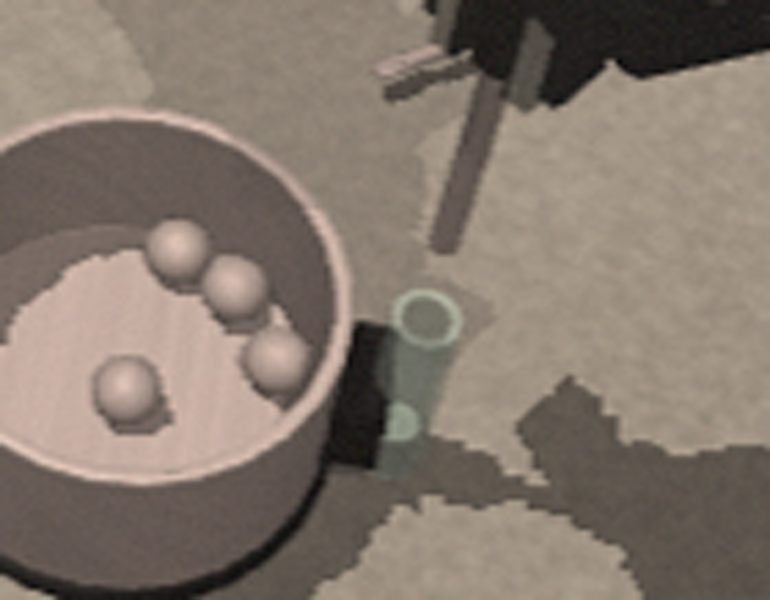

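View pics/p2.png

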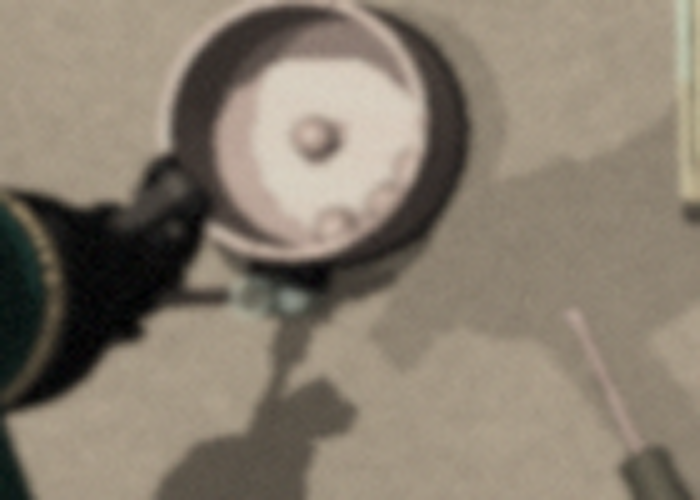

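```bash
python3 - <<'E'
from h import *
h=lambda x,y,ox,oy,kx,ky:(x/kx+ox-.5,y/ky+oy-.5)
for z in(.119,.122,.125): print('tip side z',z,onz('side',h(442,250,330,350,5.5,5),z))
print('tip top',onz('top',h(230,297,100,230,5,5),.122),'tri',tri(h(442,250,330,350,5.5,5),h(230,297,100,230,5,5)))
print('mouth side',onz('side',h(427,319,330,350,5.5,5),.085),'top',onz('top',h(247,296,100,230,5,5),.085))
# rod direction from side image: rod at (486,85) and (442,250): expected vertical?
print(proj('side',[.398,.349,.122]),proj('side',[.398,.349,.17]), h(442,250,330,350,5.5,5),h(486,85,330,350,5.5,5))
a=pin('side','vial_mouth');b=pin('top','vial_mouth');c=pin('side','probe_tip');d=pin('top','probe_tip');print(a,b,c,d)
s=cv2.imread('pics/p_top.png'); cv2.imwrite('pics/p3.png',cv2.resize(s[270:310,125:175],None,fx=15,fy=15,interpolation=cv2.INTER_CUBIC))
E
```

```text
tip side z 0.119 [0.39906691 0.34692837 0.119     ]
tip side z 0.122 [0.39958486 0.34863658 0.122     ]
tip side z 0.125 [0.40010281 0.35034479 0.125     ]
tip top [0.39908447 0.34699827 0.122     ] tri (array([0.399164 , 0.3475748, 0.1201108]), np.float64(0.00019085802996745096))
mouth side [0.39861602 0.3495011  0.085     ] top [0.39941537 0.35125507 0.085     ]
[411.02655907 399.81104515] [415.94834684 381.17882858] (409.8636363636364, 399.5) (417.8636363636364, 366.5)
[(array([408.3, 413.4]), 0.81), (array([380.5, 419.5]), 0.41)] [(array([149.4, 287.1]), 0.65)] [(array([409.5, 397. ]), 0.73)] [(array([141.5, 290. ]), 0.59)]
```

View pics/p3.png

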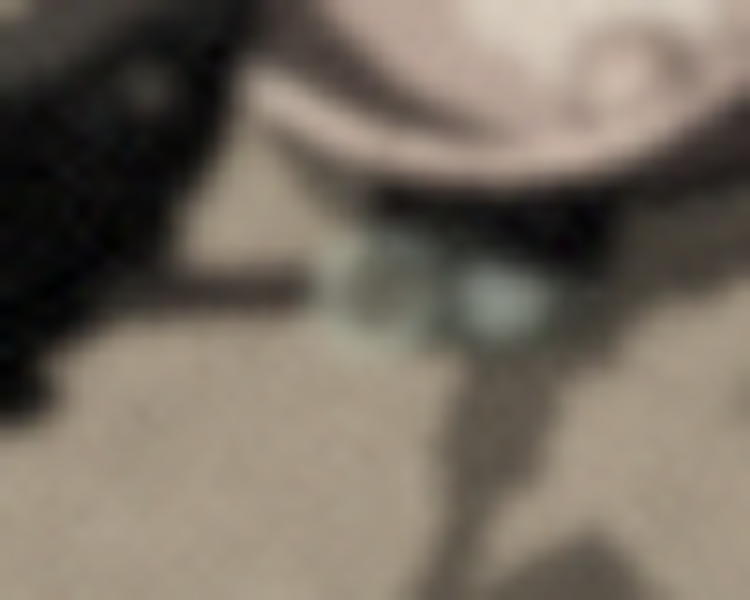

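From both cameras, the tip is within about 1.5 mm of the mouth axis (side: tip (409.9,399.5), mouth (407.1,413.3); top: mouth (149.5,288.8)). I'll correct, lower to just above the mouth, and check again.

```bash
python3 - <<'E'
from h import *
P=np.array([.3978,.3505,.184])
print(ctrl.movel(P,None,max_speed=.08,contact_N=5)); ctrl.dwell(.15); snap('q'); print(ctrl.current_t(),ctrl.current_position())
s=cv2.imread('pics/q_side.png'); a=cv2.resize(s[385:435,380:430],None,fx=8,fy=8,interpolation=cv2.INTER_CUBIC)
s=cv2.imread('pics/q_top.png'); b=cv2.resize(s[270:310,125:175],None,fx=8,fy=10,interpolation=cv2.INTER_CUBIC); cv2.imwrite('pics/q.png',cv2.hconcat([a,b]))
E
```

```text
False
34.1083 [0.39811496 0.3507091  0.18447151]
```

View pics/q.png

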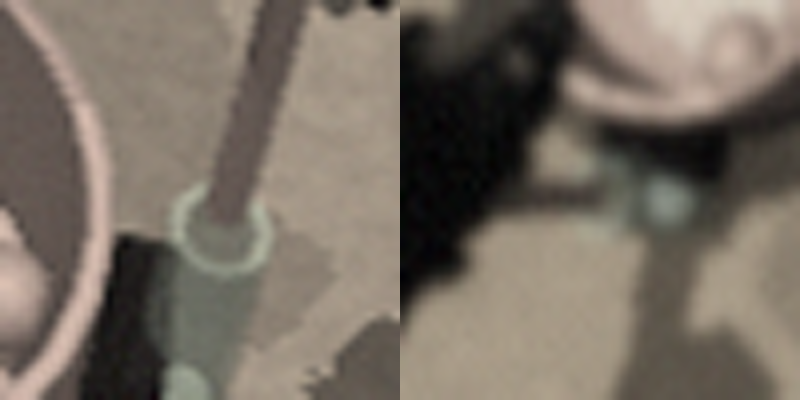

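```bash
python3 - <<'E'
from h import *
x,y=.3985,.3493
ctrl.movel([x,y,.184],None,max_speed=.05)
c=ctrl.movel([x,y,.109],None,max_speed=.05,contact_N=6); ctrl.dwell(.1); snap('r'); print(c,ctrl.current_t(),ctrl.current_position(),ctrl.current_ft_force().round(2))
s=cv2.imread('pics/r_side.png'); a=cv2.resize(s[370:450,370:450],None,fx=6,fy=6,interpolation=cv2.INTER_CUBIC); cv2.imwrite('pics/r.png',a)
E
```

```text
True 35.825 [0.39849692 0.34924781 0.11404722] [-0.2  -0.3   4.05]
```

View pics/r.png

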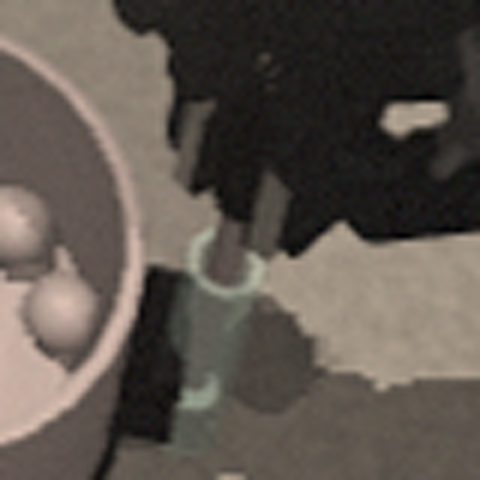

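Contact came at TCP z = 0.1140, exactly the expected bottom depth. Now release, retreat straight up and check everything.

```bash
python3 - <<'E'
from h import *
ctrl.ungrasp(); P=ctrl.current_position()
ctrl.movel(P+[0,0,.12],None,max_speed=.12)
ctrl.movel([.36,.2,.3],None,max_speed=.25); ctrl.dwell(.3); snap('z'); print(ctrl.current_t(),ctrl.current_ft_force().round(2))
s=cv2.imread('pics/z_side.png'); a=cv2.resize(s[350:470,300:460],None,fx=5,fy=5,interpolation=cv2.INTER_CUBIC); cv2.imwrite('pics/z1.png',a)
E
```

```text
38.875 [0.31 0.55 0.07]
```

View pics/z1.png

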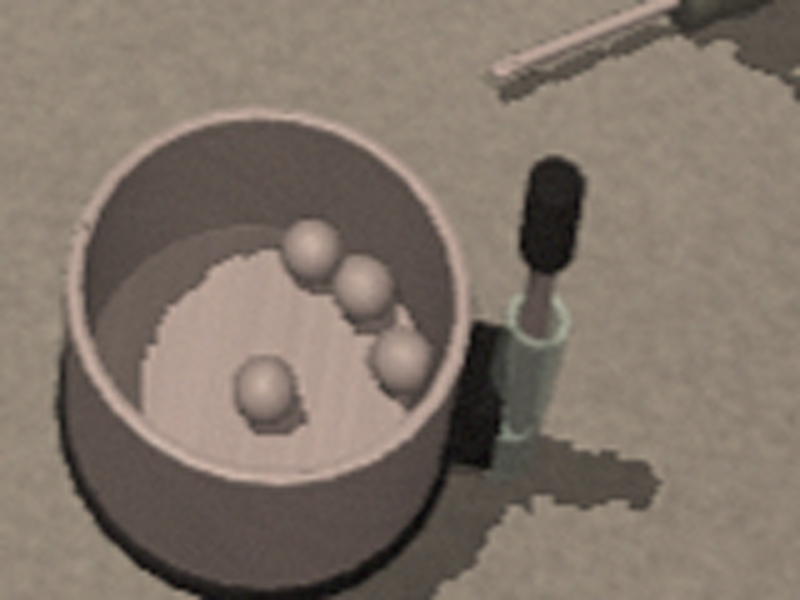

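View pics/z_side.png

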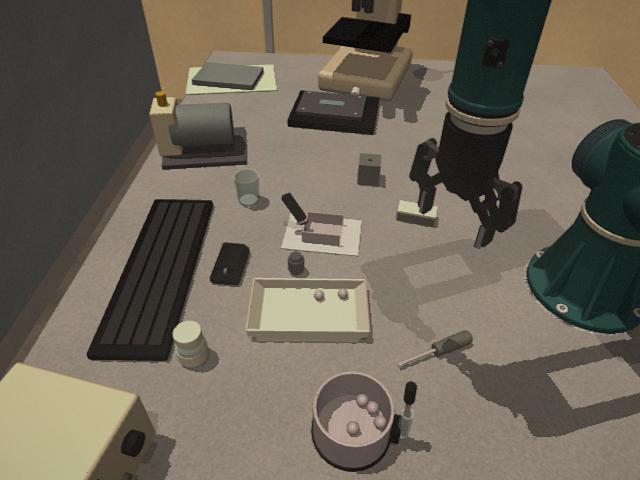

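View pics/z_top.png

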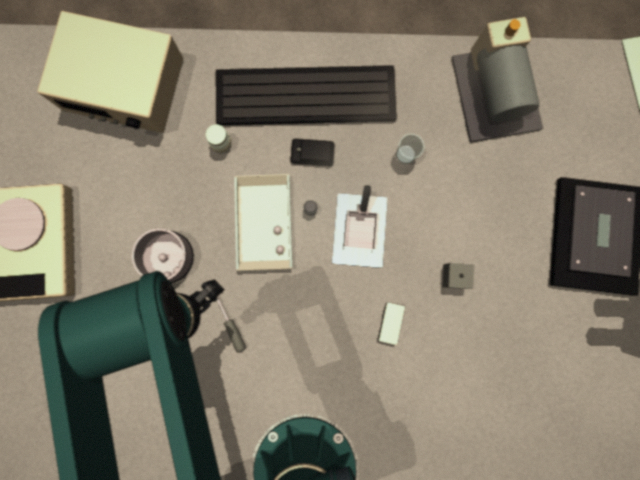

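The probe stands upright and fully down in the vial at side (406,405). The cup holds four balls, two are in the tray, and the scoop is flat on its plate. The bystanders are at their original pixels, so I'm handing in.

```bash
python3 -c "
from rig import ctrl
ctrl.close_job(); print('ok')"
```

```text
the job is handed in; nothing more can be done
ok
```

I handed the job in at about 39 s of the 72 s allowed, with every step done in the order you asked.

- **Balls:** I scooped four steel balls and tipped them into the cup. The last pictures show four in the cup and two still in the tray, with none spilled. The gripper never touched a ball.
- **Scoop:** It sits flat on its plate. The gripper put it down within about 2 mm of the plate's measured centre.
- **Probe:** I took it from the stand only after the scoop was down. It stopped against the vial's floor at gripper height 0.114 m, as predicted for fully seated. After release and retreat it stands upright; any lean is limited by the vial hole to about 4°.
- **Other items:** The bystanders show in the same places as in the first pictures, and the force readings I took stayed below 10 N.

**Disagreements:**
- The scoop's first measured position was about 5 mm off along its length. I corrected this from the picture after lifting it.
- The first two camera readings of the vial mouth differed by about 4 mm. I settled this by comparing the probe tip with the mouth in the same pictures before inserting it.

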